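# Set the brew unit's follower pin to home

## Task

The coffee machine's brew unit can only go back in when its orange follower pin is home: with a fingertip, push the pin along the long leg of its L-shaped slot to the corner, then along the short leg fully home, to the end marked by the green dot. Push gently from the side; do not pinch the pin or pull it upward, and leave the jar, the cup and the screwdriver where they are. Finish with the hand clear of everything.

Things in the scene. Friction and masses are not known exactly. Their poses are not given: they have to be found in the camera images.
- brew_unit: Black brew unit, 190 x 140 mm, fixed in an aluminium cradle (240 x 180 x 12 mm, blue cleats). Origin: centre of its underside, on the bench. Flat grey top plate at z = 75 mm with an L slot 14 mm wide; only the pin stands above it. Long leg along +x (pin centre from (-35, -22) to (25, -22) mm), then short leg along +y (to (25, 23) mm). Red dot beyond the start, green beyond home.
- slot_start (a point): Start end of the slot: the pin's axis there, at plate level (75 mm above the bench). Axes as the brew unit's: x along the long leg towards the corner, y along the short leg towards home, z up.
- slot_corner (a point): Corner of the slot: the pin's axis there, at plate level; axes as the brew unit's.
- slot_home (a point): Home end of the slot (green dot): the pin's axis there, at plate level; axes as the brew unit's.
- follower: Follower pin: 11 mm steel pin in the slot under an upright orange head, 18 mm in diameter, 4.5 to 32.5 mm above the plate. Origin on its axis at plate level; axes as the brew unit's. Stays upright, has 1.5 mm side play, slides along either leg with 2 to 3 N and stays where it is left. More than 30 N from the fingers damages it (a pinch does).
- pin_head (a point): Centre of the orange head, on its axis, 18.5 mm above the plate.
- pin_along (a joint): Travel of the pin along the long leg (unit +x), m: 0 at the start end, 0.060 at the corner and in all of the short leg. At first 0 to 0.020.
- pin_across (a joint): Travel of the pin along the short leg (unit +y), m: 0 in the long leg, 0.045 at home. The slot lets it grow only when pin_along is near 0.060.
- pin_lift (a joint): How far the pin is pulled up against its spring (7.5 N to start it), m: 0 when down, as it should stay; at most 0.012.
- grease_jar_mid (a point): Loose grease jar, upright, yellow with a white lid, 50 mm in diameter, 60 mm tall; point at its middle, half-way up. 155 to 185 mm to one side of the unit's centre. Leave alone.
- cup_mid (a point): Loose white espresso cup, 66 mm across, 60 mm tall; point on its axis half-way up. 155 to 185 mm to the other side of the unit's centre. Leave alone.
- screwdriver: Loose screwdriver with a green handle, lying beyond the +x end of the unit (a short steel spout there), 200 mm long, 26 mm thick; origin at the middle of its length, on the bench; x towards its tip. Leave alone.

How it is judged:
On the way, in this order (a step that is already met when the one before it is completed fails the run):
1. the pin is at the corner, pushed along the long leg (value of joint pin_along above 0.052 m and value of joint pin_across below 0.012 m), for 0.05 s.
2. the pin is fully home at the green end (value of joint pin_along above 0.056 m and value of joint pin_across above 0.041 m and value of joint pin_lift below 0.002 m), for 0.2 s.
At the end, for the whole second after the job is handed in: The pin rests, down in its slot (lifted under 2 mm), within 4 mm of the home end in both directions of travel; the jar, the cup and the screwdriver are within 15 mm of where they stood (all of step 2 and linear speed of follower below 0.01 m/s and distance of each of grease_jar_mid, cup_mid, screwdriver from where it was at the start of the episode below 0.015 m); the robot touches nothing.
It fails at once if the pin is pulled up more than 4 mm (value of joint pin_lift above 0.004 m).
It fails at once if the pin is pinched or pushed roughly (over 30 N) (contact force between the fingers and follower above 30 N).
It fails at once if a bystander is moved or lifted (over 15 mm) (distance of grease_jar_mid from where it was at the start of the episode above 0.015 m).
It fails at once if a bystander is moved or lifted (over 15 mm) (distance of cup_mid from where it was at the start of the episode above 0.015 m).
It fails at once if a bystander is moved or lifted (over 15 mm) (distance of screwdriver from where it was at the start of the episode above 0.015 m).
It also fails if it takes over 51 s, if anything falls off the work surface, if the arm or the gripper's body presses on something with over 40 N, if the wrist force passes 120 N, or if a joint passes its speed limit or range.

## Robot

A 6-joint arm with a two-finger parallel gripper is mounted at the origin on the work surface. World frame = base frame: x ahead of the robot, y to its left, z up, the work surface at z = 0. Lengths are in m, angles in rad, forces in N, time in s.
With the tool pointing down it reaches from about 0.375 to 0.975 m from the base axis. Payload 3.8 kg.
Tool frame: the origin (TCP) lies at the very end of the fingers, on their centre line; the grasp point (between the pads) lies 19 mm behind it; z points along the fingers, y is the direction in which the jaws open and shut (so a half turn about z gives the same grasp; the last joint's range is limited). The gripper opens to 85 mm and grips with 20 to 120 N. Pads are 22 mm wide; open, the fingers measure 114 mm over their backs; the gripper's body (76 mm by 85 mm) begins 54 mm behind the grasp point. The pads swing forward as they close: fully open they stand 13 mm farther back than shut.
Start: joints at [1.301, 0.264, 1.604, -0, 1.274, -0.037], TCP at [0.156, 0.657, 0.231] pointing down, gripper open.
Joint ranges: [-2.63, 2.63], [-0.94, 2.18], [0.31, 2.57], [-1.31, 4.45], [0, 2.66], [-2.55, 2.55]. Speed limits (rad/s): [2.57, 2.57, 3.14, 3.14, 3.14, 3.14].

## Interface

Orientations are given as a unit quaternion [w, x, y, z].
In Python, from plant import arm gives the robot as it stands.
- The arm moves only by the tool step_arm, never from a script. Its argument "moves" is a list of rows, each a list of 7 numbers: the gripper command: -1 is fully open, 1 is shut, values between are in proportion, then the shift along the tool's x, y, z normalised to -1 to 1, where 1 is 400 mm, then the turn, a rotation vector about the tool's x, y, z normalised to -1 to 1, where 1 is 60 degrees. In form: [[jaw, dx, dy, dz, rx, ry, rz], ...]. A call has 1 to 8 rows; each row is the pose to reach, as a shift and turn from the pose measured when the call began, along the tool's axes at that moment; what a row does not reach only later rows make up. A row lasts 1/8 s, in which the tool goes at most 62.5 mm and 10.7 degrees, less where a joint would pass 70% of its speed; a pose out of reach is approached as far as the arm can. A call with a number of a shift or a turn outside -1 to 1 is refused whole. A call with a gripper value outside its range is refused whole. The fingers move at their own pace and stop on an object; "grip_force" is the grip in N (left out, the last holds). Time passes only in rows, so rows that repeat a pose let the fingers close. It gives the time, the measured TCP pose, the force and the opening at its end, in the units of the state.
- arm.get_state(): the state, without advancing time (a new reading comes with each control period).
- arm.snapshot(name): name is "side" or "top" or "wrist"; returns a dict with "image" (384x512x3 uint8, red, green, blue), "vfov" (degrees; the focal length in pixels is half the picture's height over the tangent of half this angle, whatever the lens; pixels are square), "cx", "cy" (the principal point, pixels), "rvec" (rotation vector, rad) and "tvec" (3), from world to camera coordinates, as OpenCV has them; the wrist camera has in their place "T_tool_cam" (4x4, takes a point from camera to tool coordinates, whose origin is the TCP and whose axes are the flange's). Camera axes: x right, y down, z forward; pixel columns grow to the right and rows downward; lengths in m; the calibration is good to about 2 mm. A picture is of the moment at which its call begins: read the wrist's pose just before it. There is no depth.
- arm.hand_in(): hands the job in, once; it reports no verdict.
Trained networks look in a picture, given as the dict that the camera call returned (one of the last four; its "shot" number tells which), for a name from the list of things; names that differ only in an ending like _2 or _b are one class to them, and where a whole thing is asked for, a point or a joint stands for the part that bears it (a point fixed in the world has none). Each returns a list of dicts, best first, with "conf" (0 to 1); they miss things now and then, are a little off and sometimes report something else, mostly with a low value. They report only what shows in the picture. A call takes as long as a camera call.
- arm.recognise(picture, label): "point" ([x, y, z] in m, in world coordinates, good to about 4 mm: the middle of the surface that is visible of it).
- arm.trace(picture, label): "mask" (384x512 bool, what is visible of it).
- arm.landmark_of(picture, label): "point" ([x, y, z] in m, in world coordinates, good to about 4 mm: a listed point, or the origin of a listed thing).
The state is a dict: "time": time; "qpos": joint angles; "joint_vel": joint speeds; "tau": joint torques, N m; "eef_pos": TCP position; "ee_rot": TCP orientation; "ft_force": force on the tool from outside, world axes, zero at the start; "wrist_torque": the same for the moment, N m; "finger_gap": finger opening in m.
Only numpy, scipy, OpenCV 4.12 (cv2) and the standard library are available. Lean on these libraries where they do the work, as an engineer would, in place of code of your own. Each camera call takes 0.05 s, during which the arm holds its last target. There are 200 camera calls.

## Working session

There is one attempt and no reset: what is moved stays moved. The work goes in short steps, Python scripts to look and compute and a tool call to move; the robot and the scene stay as the last step left them, time stands still between calls to the robot, and variables do not carry over. Pictures are saved under pics/ and viewed, about 8 in all and at most 12, crops included, and the job is handed in when it is done.

Besides the shell and the picture viewer there is one more tool, called after ">>>" as name([rows], argument=value, ...), one row to a line, values as JSON. step_arm: Moves the arm, as the interface text tells. Its arguments: {"type":"object","properties":{"moves":{"type":"array"},"grip_force":{"type":"number"}},"required":["moves"]}

```bash
mkdir -p pics
cat > h.py <<'E'
from plant import arm
import cv2, numpy as np
def save(d,n): cv2.imwrite('pics/'+n+'.png',cv2.cvtColor(d['image'],cv2.COLOR_RGB2BGR))
def proj(d,P):
    f=192/np.tan(np.radians(d['vfov'])/2)
    K=np.array([[f,0,d['cx']],[0,f,d['cy']],[0,0,1.]])
    return cv2.projectPoints(np.array(P,float).reshape(-1,1,3),np.array(d['rvec']),np.array(d['tvec']),K,None)[0].reshape(-1,2)
E
python3 - <<'E'
from h import *
s=arm.get_state();print(s['time'],s['eef_pos'],s['ee_rot'],s['finger_gap'])
im=[]
for n in('top','side'):
    d=arm.snapshot(n);im.append(d['image']);print(n,d['vfov'],d['tvec'])
    for l in('brew_unit','slot_start','slot_corner','slot_home','follower','pin_head','grease_jar_mid','cup_mid','screwdriver'):
        r=arm.landmark_of(d,l)
        print(l,[(np.round(x['point'],4).tolist(),round(x['conf'],2)) for x in r[:2]],np.round(proj(d,r[0]['point'])) if r else '')
v=np.vstack(im);cv2.imwrite('pics/a.png',v[:384,:,::-1]);cv2.imwrite('pics/b.png',v[384:,:,::-1])
print(arm.get_state()['time'])
E
```

```text
0.0 [0.15551523 0.65608989 0.22992888] [-1.78894614e-04  1.16129729e-01  9.93233413e-01 -1.11439449e-03] 0.08546023453342838
top 56.02558202963151 [0.05254486 0.62227992 0.8992778 ]
brew_unit [([0.5801, 0.104, -0.0027], 0.55)] [[234. 211.]]
slot_start [([0.5728, 0.0619, 0.079], 0.88)] [[249. 210.]]
slot_corner [([0.6122, 0.1018, 0.0756], 0.91)] [[233. 195.]]
slot_home [([0.5854, 0.1369, 0.0747], 0.79)] [[220. 206.]]
follower [([0.5675, 0.0678, 0.0738], 0.56)] [[247. 213.]]
pin_head [([0.5744, 0.0665, 0.0954], 0.36)] [[247. 209.]]
grease_jar_mid [([0.4897, 0.2568, 0.0319], 0.87)] [[175. 245.]]
cup_mid [([0.718, 0.0186, 0.0302], 0.79)] [[265. 159.]]
screwdriver [([0.7208, 0.2084, 0.0016], 0.73)] [[196. 161.]]
side 45.11346318498683 [0.558913   0.20905842 0.97180732]
brew_unit [([0.6124, 0.1054, 0.0744], 0.65), ([0.5777, 0.0996, -0.003], 0.61)] [[236. 211.]]
slot_start [([0.567, 0.0648, 0.0729], 0.66)] [[262. 206.]]
slot_corner [([0.6108, 0.1024, 0.0762], 0.85)] [[237. 210.]]
slot_home [([0.5871, 0.1388, 0.0779], 0.68)] [[239. 225.]]
follower [([0.5727, 0.0698, 0.0963], 0.56), ([0.5727, 0.0731, 0.0722], 0.45)] [[259. 200.]]
pin_head [([0.5715, 0.0686, 0.094], 0.53)] [[259. 200.]]
grease_jar_mid [([0.4898, 0.2587, 0.0288], 0.86)] [[255. 298.]]
cup_mid [([0.7239, 0.0171, 0.0303], 0.62)] [[213. 182.]]
screwdriver [([0.7212, 0.2115, 0.0007], 0.71)] [[174. 248.]]
1.0
```

View pics/a.png

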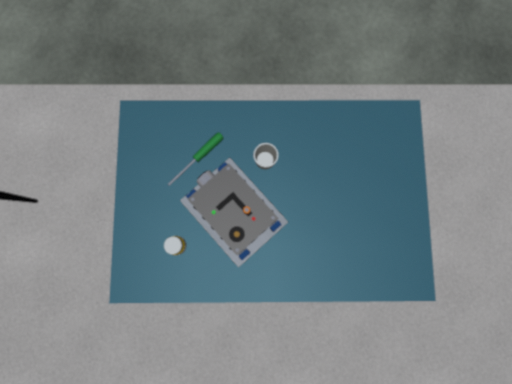

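View pics/b.png

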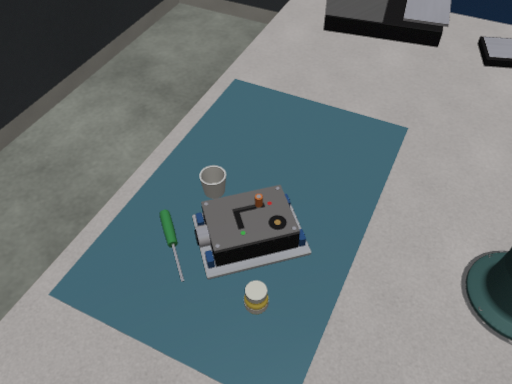

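The pictures show the unit near image centre: in the top view the pin is at (247,210), home's green dot at (213,212), the jar at (175,245), the cup at (265,157) and the screwdriver at (196,160). The landmarks agree with these. I'll shut the hand, move closer and turn the tool to the unit's axes.

>>> step_arm([
  [1, -0.08, -0.08, 0, 0, 0, 0.08],
  [1, -0.16, -0.17, 0, 0, 0, 0.16],
  [1, -0.24, -0.25, 0, 0, 0, 0.24],
  [1, -0.32, -0.33, 0, 0, 0, 0.32],
  [1, -0.4, -0.42, 0, 0, 0, 0.4],
  [1, -0.48, -0.5, 0, 0, 0, 0.48],
  [1, -0.56, -0.58, 0, 0, 0, 0.55],
  [1, -0.62, -0.65, 0, 0, 0, 0.6],
])

```text
time: 2.0
eef_pos: [0.3379, 0.3452, 0.2316]
ee_rot: [0.0, 0.418, 0.908, 0.0]
ft_force: [0.4, -0.6, 0.2]
finger_gap: 0.0004
```

```bash
cat >> h.py <<'E'
from scipy.spatial.transform import Rotation as R
def st():
    s=arm.get_state();q=s['ee_rot'];s['R']=R.from_quat([q[1],q[2],q[3],q[0]]).as_matrix();return s
def wrist():
    s=st();d=arm.snapshot('wrist');T=np.eye(4);T[:3,:3]=s['R'];T[:3,3]=s['eef_pos']
    W=np.linalg.inv(T@np.array(d['T_tool_cam']));d['rvec2']=cv2.Rodrigues(W[:3,:3])[0].ravel();d['tvec2']=W[:3,3];return s,d
E
python3 - <<'E'
from h import *
s,d=wrist();print(s['time'],s['eef_pos'],s['qpos'],s['finger_gap'],s['R'].round(3),np.round(d['T_tool_cam'],3),d['vfov'])
E
```

```text
2.0 [0.33787312 0.34518536 0.23159033] [ 7.44700747e-01 -1.06028246e-01  2.00092043e+00 -2.50421666e-04
  1.24585915e+00  3.75207681e-02] 0.0003897315386436106 [[-0.65   0.76   0.001]
 [ 0.76   0.65   0.   ]
 [-0.     0.001 -1.   ]] [[ 0.    -0.952 -0.307  0.078]
 [ 1.     0.    -0.     0.001]
 [ 0.    -0.307  0.952 -0.143]
 [ 0.     0.     0.     1.   ]] 70.81191074832209
```

>>> step_arm([
  [1, -0.12, -0.02, 0.01, 0, 0, 0],
  [1, -0.25, -0.04, 0.02, 0, 0, 0],
  [1, -0.38, -0.06, 0.03, 0, 0, 0],
  [1, -0.51, -0.08, 0.04, 0, 0, 0],
  [1, -0.64, -0.1, 0.05, 0, 0, 0],
  [1, -0.77, -0.12, 0.06, 0, 0, 0],
  [1, -0.88, -0.14, 0.08, 0, 0, 0],
  [1, -0.91, -0.14, 0.08, 0, 0, 0],
])

```text
time: 3.05
eef_pos: [0.5329, 0.0263, 0.2002]
ee_rot: [0.001, 0.421, 0.907, -0.001]
ft_force: [-0.2, 0.4, -0.8]
finger_gap: -0.0003
```

Run:
```python
from h import *
s,d=wrist();print(s['time'],s['eef_pos'],s['R'].round(4)[:, :2].tolist())
for l in('brew_unit','slot_start','slot_corner','slot_home','follower','pin_head'):
    r=arm.landmark_of(d,l); print(l,[(np.round(x['point'],4).tolist(),round(x['conf'],2)) for x in r[:2]])
cv2.imwrite('pics/c.png',cv2.resize(d['image'],(768,576))[:,:,::-1])
```

```text
3.05 [0.53287978 0.02630444 0.20015081] [[-0.6456, 0.7637], [0.7637, 0.6456], [-0.0031, -0.0015]]
brew_unit [([0.5796, 0.0999, -0.0027], 0.62)]
slot_start [([0.5667, 0.0638, 0.0729], 0.64), ([0.5725, 0.0715, 0.093], 0.36)]
slot_corner [([0.6102, 0.1007, 0.0722], 0.96)]
slot_home [([0.5834, 0.14, 0.0726], 0.55)]
follower [([0.5705, 0.0699, 0.0748], 0.79)]
pin_head [([0.5708, 0.0698, 0.0923], 0.93), ([0.5733, 0.0721, 0.0759], 0.6)]
```

View pics/c.png

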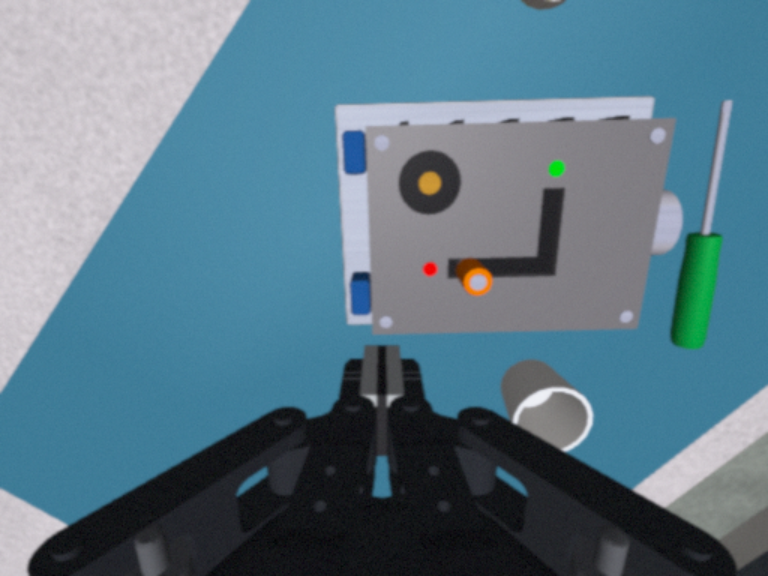

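The wrist view shows the slot nearly parallel to the picture, with the pin head's top at about (479,282), the slot's left end at (448,268), its corner's outer edge at (555,275) and its top end at (554,188). The fingertip is at (382,350). I'll backproject these to get the geometry.

```bash
cat >> h.py <<'E'
def back(d,px,z,rv='rvec2',tv='tvec2'):
    f=192/np.tan(np.radians(d['vfov'])/2);M=cv2.Rodrigues(np.array(d[rv]))[0];t=np.array(d[tv]);c=-M.T@t
    o=[]
    for p in np.atleast_2d(px):
        r=M.T@np.array([(p[0]-d['cx'])/f,(p[1]-d['cy'])/f,1]);o.append(c+r*(z-c[2])/r[2])
    return np.array(o)
E
python3 - <<'E'
from h import *
s,d=wrist()
g=np.array([[448,268],[555,266],[554,188],[547,275],[430,269],[557,168],[382,350],[557,267]])/1.5-.17
P=back(d,g,.075)[:,:2];print(P.round(4).tolist())
H=back(d,np.array([[479,282]])/1.5-.17,.1075)[:,:2];print('head',H.round(4))
# pose fit from landmarks (several views) 
m=np.array([[-.035,-.022],[.025,-.022],[.025,.023],[0,0]]);W=np.array([[.569,.0635],[.6108,.1017],[.5853,.1386],[.5795,.1015]])
mc,Wc=m.mean(0),W.mean(0);a,b=m-mc,W-Wc
th=np.arctan2((a[:,0]*b[:,1]-a[:,1]*b[:,0]).sum(),(a*b).sum());Rm=np.array([[np.cos(th),-np.sin(th)],[np.sin(th),np.cos(th)]])
print('fit',np.degrees(th),Wc-Rm@mc, 'tool y',np.degrees(np.arctan2(s['R'][1,1],s['R'][0,1])))
o=Wc-Rm@mc
print('unit frame px', ((P-o)@Rm*1e3).round(1).tolist(),((H-o)@Rm*1e3).round(1).tolist())
tc=((s['eef_pos'][:2]-o)@Rm*1e3);print('tcp',tc)
E
```

```text
[[0.5635, 0.0636], [0.6182, 0.1122], [0.5787, 0.1468], [0.6189, 0.1043], [0.5546, 0.0551], [0.5709, 0.1564], [0.5696, -0.0131], [0.6198, 0.1126]]
head [[0.574  0.0726]]
fit 40.41851098137926 [0.5798911 0.1028906] tool y 40.47718604800727
unit frame px [[-37.9, -19.3], [35.2, -17.8], [27.6, 34.2], [30.6, -24.2], [-50.2, -20.0], [27.9, 46.6], [-83.1, -81.6], [36.7, -18.5]] [[-24.1, -19.2]]
tcp [-84.06790162 -24.68609408]
```

>>> step_arm([
  [1, 0.012, 0, 0.06, 0, 0, 0],
  [1, 0.012, 0, 0.14, 0, 0, 0],
  [1, 0.012, 0, 0.22, 0, 0, 0],
  [1, 0.012, 0, 0.27, 0, 0, 0],
  [1, 0.012, 0, 0.285, 0, 0, 0],
  [1, 0.012, 0, 0.285, 0, 0, 0],
])

```text
time: 4.2
eef_pos: [0.529, 0.0333, 0.0872]
ee_rot: [0.002, 0.418, 0.908, -0.001]
ft_force: [-0.1, -0.1, -0.2]
finger_gap: -0.0002
```

```bash
cat >> h.py <<'E'
th=np.radians(40.6);Rm=np.array([[np.cos(th),-np.sin(th)],[np.sin(th),np.cos(th)]]);o=np.array([.5799,.1055])
def unit(p): return ((np.asarray(p)[:2]-o)@Rm*1e3).round(1)
E
python3 - <<'E'
from h import *
s,d=wrist();print(s['time'],s['eef_pos'],unit(s['eef_pos']),s['ft_force'])
for l in('slot_start','slot_corner','slot_home','follower','pin_head'):
    r=arm.landmark_of(d,l); print(l,[(unit(x['point']),round(x['conf'],2)) for x in r[:2]])
cv2.imwrite('pics/d.png',cv2.resize(d['image'],(768,576))[:,:,::-1])
E
```

```text
4.2 [0.52904661 0.03327348 0.08723625] [-85.6 -21.7] [-0.11808511 -0.09660337 -0.1708998 ]
slot_start [(array([-40.7, -25. ]), 0.88)]
slot_corner [(array([ 19.9, -22.2]), 0.56), (array([-35.3, -22.6]), 0.52)]
slot_home [(array([26.8, 21.6]), 0.96)]
follower [(array([-29.4, -21.3]), 0.91)]
pin_head [(array([-29.6, -17.6]), 0.85)]
```

View pics/d.png

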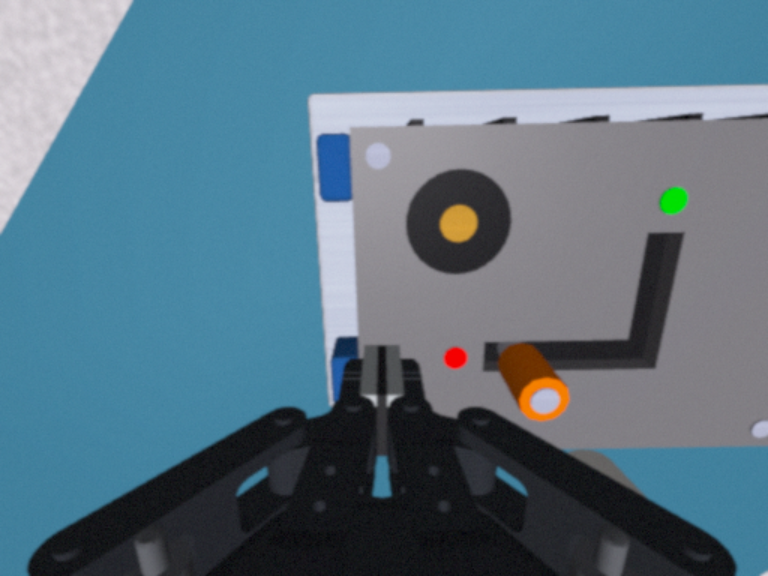

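>>> step_arm([
  [1, 0, 0.02, 0, 0, 0, 0],
  [1, 0, 0.04, 0, 0, 0, 0],
  [1, 0, 0.055, 0, 0, 0, 0],
  [1, 0, 0.065, 0, 0, 0, 0],
  [1, 0, 0.07, 0, 0, 0, 0],
  [1, 0, 0.075, 0, 0, 0, 0],
])

```text
time: 5.25
eef_pos: [0.5525, 0.0524, 0.0879]
ee_rot: [0.002, 0.419, 0.908, -0.001]
ft_force: [0.1, -0.6, 0.1]
finger_gap: -0.0
```

Run:
```python
from h import *
s,d=wrist();print(s['time'],s['eef_pos'],unit(s['eef_pos']),s['ft_force'])
for l in('slot_start','slot_corner','slot_home','follower','pin_head'):
    r=arm.landmark_of(d,l); print(l,[(unit(x['point']),round(x['conf'],2)) for x in r[:2]])
cv2.imwrite('pics/e.png',cv2.resize(d['image'],(768,576))[:,:,::-1])
```

```text
5.25 [0.55254714 0.0523564  0.08788396] [-55.4 -22.5] [ 0.05781591 -0.59452161  0.10327922]
slot_start [(array([-35.4, -24.2]), 0.93)]
slot_corner [(array([ 20.4, -24.2]), 0.95)]
slot_home [(array([26. , 23.8]), 0.73), (array([-0.8, -4.7]), 0.6)]
follower [(array([-26.7, -20.1]), 0.67)]
pin_head [(array([-31.1, -22.3]), 0.73)]
```

View pics/e.png

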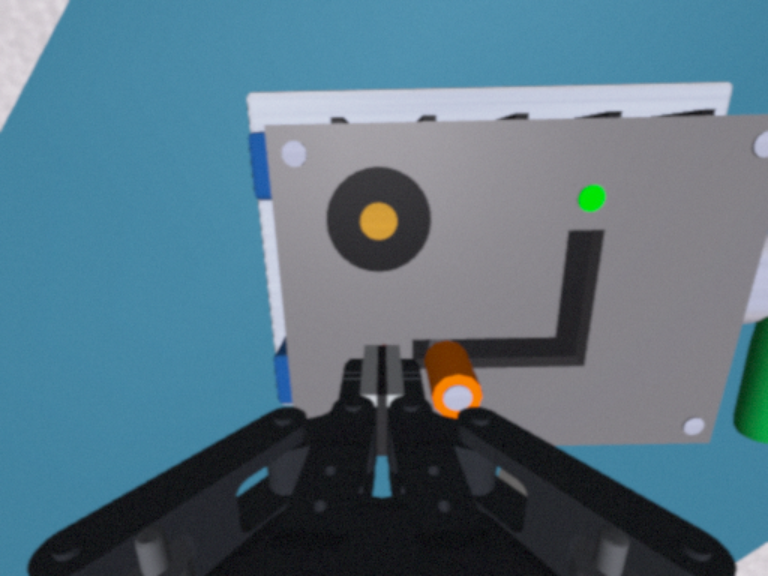

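The pin is just in front of the finger's dark flank (flank edge at column 420, head at 430) and the hand is square to it. I'll push most of the long leg and then check the offset.

>>> step_arm([
  [1, 0, 0.01, 0, 0, 0, 0],
  [1, 0, 0.02, 0, 0, 0, 0],
  [1, 0, 0.033, 0, 0, 0, 0],
  [1, 0, 0.046, 0, 0, 0, 0],
  [1, 0, 0.06, 0, 0, 0, 0],
  [1, 0, 0.074, 0, 0, 0, 0],
  [1, 0, 0.088, 0, 0, 0, 0],
  [1, 0, 0.095, 0, 0, 0, 0],
])

```text
time: 6.55
eef_pos: [0.5815, 0.0772, 0.0879]
ee_rot: [0.002, 0.419, 0.908, -0.001]
ft_force: [-2.6, 0.4, 2.1]
finger_gap: 0.0002
```

Run:
```python
from h import *
s,d=wrist();print(s['time'],s['eef_pos'],unit(s['eef_pos']),s['ft_force'],'along u,v',s['ft_force'][:2]@Rm)
for l in('slot_start','slot_corner','slot_home','follower','pin_head'):
    r=arm.landmark_of(d,l); print(l,[(unit(x['point']),round(x['conf'],2)) for x in r[:2]])
cv2.imwrite('pics/f.png',cv2.resize(d['image'],(768,576))[:,:,::-1])
```

```text
6.55 [0.5815128  0.07724034 0.08787868] [-17.2 -22.5] [-2.58076314  0.35261455  2.11432944] along u,v [-1.73002694  1.94722422]
slot_start [(array([-34.1, -26. ]), 0.74)]
slot_corner [(array([ 18.6, -19.6]), 0.85), (array([26.6, 21.6]), 0.72)]
slot_home [(array([25.3, 21.1]), 0.89)]
follower [(array([  8. , -21.4]), 0.95)]
pin_head [(array([  3.4, -19. ]), 0.62)]
```

View pics/f.png

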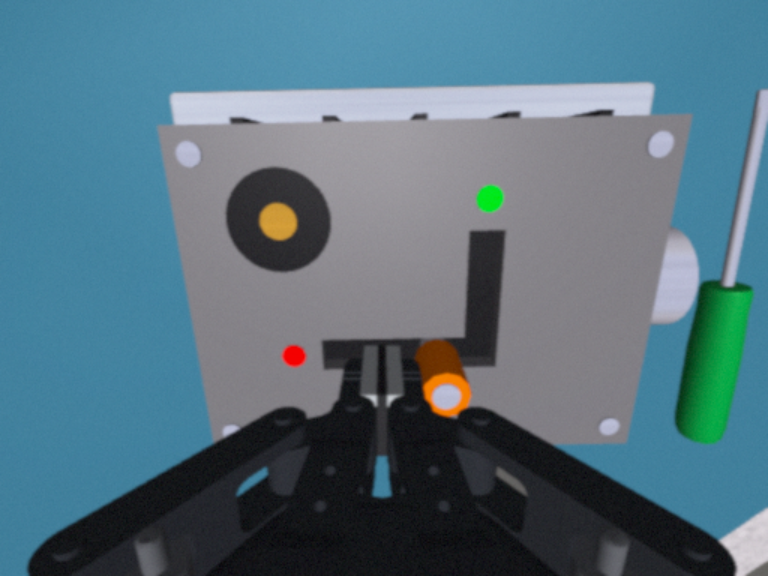

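The pin is moving with the finger flank: its base is at column 438, against a corner centre at about 481, so roughly 18 mm remain. I'll do 14 mm, then short steps.

>>> step_arm([
  [1, 0, 0.008, 0, 0, 0, 0],
  [1, 0, 0.018, 0, 0, 0, 0],
  [1, 0, 0.028, 0, 0, 0, 0],
  [1, 0, 0.035, 0, 0, 0, 0],
  [1, 0, 0.035, 0, 0, 0, 0],
])

```text
time: 7.48
eef_pos: [0.593, 0.0863, 0.0883]
ee_rot: [0.003, 0.419, 0.908, 0.0]
ft_force: [-1.7, -0.5, -0.1]
finger_gap: 0.0001
```

>>> step_arm([
  [1, 0, 0.003, 0, 0, 0, 0],
  [1, 0, 0.005, 0, 0, 0, 0],
])

```text
time: 7.72
eef_pos: [0.5945, 0.0875, 0.0883]
ee_rot: [0.003, 0.419, 0.908, -0.0]
ft_force: [-1.4, -1.0, 0.4]
finger_gap: -0.0002
```

>>> step_arm([
  [1, 0, 0.003, 0, 0, 0, 0],
  [1, 0, 0.005, 0, 0, 0, 0],
])

```text
time: 7.98
eef_pos: [0.596, 0.0888, 0.0883]
ee_rot: [0.003, 0.419, 0.908, -0.0]
ft_force: [-1.9, -0.7, 0.7]
finger_gap: -0.0
```

>>> step_arm([
  [1, 0, 0.002, 0, 0, 0, 0],
  [1, 0, 0.003, 0, 0, 0, 0],
])

```text
time: 8.22
eef_pos: [0.5966, 0.0895, 0.0882]
ee_rot: [0.003, 0.419, 0.908, -0.0]
ft_force: [-2.8, -1.8, 1.0]
finger_gap: -0.0002
```

>>> step_arm([
  [1, 0, 0.002, 0, 0, 0, 0],
  [1, 0, 0.003, 0, 0, 0, 0],
])

```text
time: 8.48
eef_pos: [0.5968, 0.0896, 0.0883]
ee_rot: [0.002, 0.419, 0.908, -0.001]
ft_force: [-6.1, -4.1, 3.4]
finger_gap: -0.0002
```

Run:
```python
from h import *
s,d=wrist();print(s['time'],s['eef_pos'],unit(s['eef_pos']),s['ft_force'],'along u,v',s['ft_force'][:2]@Rm)
for l in('slot_start','slot_corner','slot_home','follower','pin_head'):
    r=arm.landmark_of(d,l); print(l,[(unit(x['point']),round(x['conf'],2)) for x in r[:2]])
cv2.imwrite('pics/g.png',cv2.resize(d['image'],(768,576))[:,:,::-1])
```

```text
8.475 [0.59680972 0.08962599 0.08825416] [  2.5 -23.1] [-6.12329245 -4.07363968  3.4108029 ] along u,v [-7.30025994  0.89188313]
slot_start [(array([-36. , -22.1]), 0.85)]
slot_corner [(array([ 20.1, -25.8]), 0.56)]
slot_home [(array([24.5, 23.8]), 0.77), (array([ 20.2, -24.2]), 0.41)]
follower [(array([ 20.6, -20.3]), 0.72)]
pin_head [(array([ 21.2, -19.8]), 0.61)]
```

View pics/g.png

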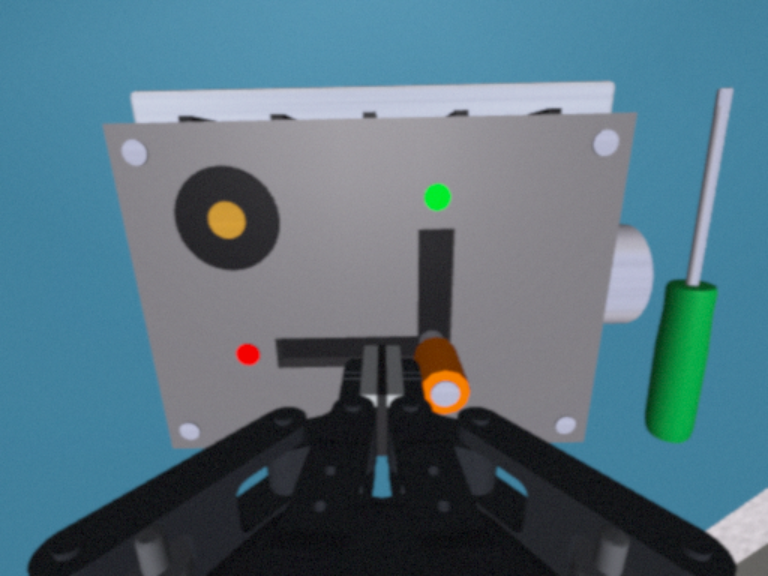

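The force rose to 7 N and the pin stopped in the corner, with its head base centred on the short leg at about column 436. Next: back off, lift, go round to the −y side and lower.

>>> step_arm([
  [1, 0, -0.015, 0, 0, 0, 0],
  [1, 0, -0.038, 0, 0, 0, 0],
  [1, 0, -0.038, -0.05, 0, 0, 0],
  [1, 0, -0.038, -0.1, 0, 0, 0],
  [1, -0.05, -0.038, -0.1, 0, 0, 0],
  [1, -0.1, -0.038, -0.1, 0, 0, 0],
  [1, -0.1, 0.02, -0.1, 0, 0, 0],
  [1, -0.1, 0.057, -0.1, 0, 0, 0],
])

```text
time: 9.78
eef_pos: [0.6411, 0.0733, 0.1277]
ee_rot: [0.002, 0.419, 0.908, -0.001]
ft_force: [-0.3, 0.4, -0.3]
finger_gap: -0.0002
```

>>> step_arm([
  [1, 0, 0, 0, 0, 0, 0],
  [1, 0, 0, 0.04, 0, 0, 0],
  [1, 0, 0, 0.08, 0, 0, 0],
  [1, 0, 0, 0.1, 0, 0, 0],
  [1, 0, 0, 0.1, 0, 0, 0],
])

```text
time: 10.4
eef_pos: [0.6398, 0.073, 0.0861]
ee_rot: [0.001, 0.419, 0.908, -0.002]
ft_force: [0.3, -0.1, 0.9]
finger_gap: -0.0001
```

Run:
```python
from h import *
s,d=wrist();print(s['time'],s['eef_pos'],unit(s['eef_pos']),s['ft_force'],'along u,v',s['ft_force'][:2]@Rm)
for l in('slot_start','slot_corner','slot_home','follower','pin_head'):
    r=arm.landmark_of(d,l); print(l,[(unit(x['point']),round(x['conf'],2)) for x in r[:2]])
cv2.imwrite('pics/i.png',cv2.resize(d['image'],(768,576))[:,:,::-1])
```

```text
10.4 [0.63980174 0.0730081  0.08605884] [ 24.3 -63.7] [ 0.29308131 -0.13008545  0.92375956] along u,v [ 0.13787197 -0.28949991]
slot_start [(array([-33.6, -23.1]), 0.85)]
slot_corner [(array([ 21.4, -22.2]), 0.63)]
slot_home [(array([24.9, 21.6]), 0.57), (array([ 22.6, -23.2]), 0.24)]
follower [(array([ 23.4, -21.5]), 0.81)]
pin_head [(array([ 20.7, -19.6]), 0.63)]
```

View pics/i.png

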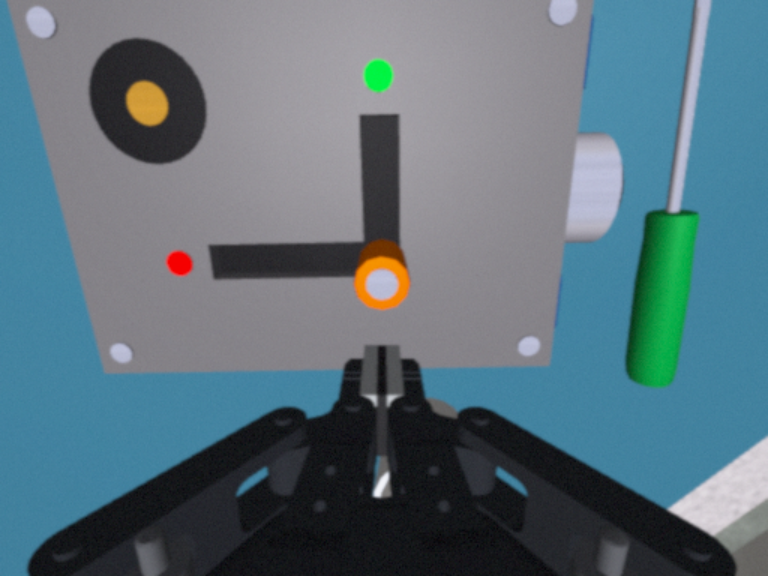

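The pin is in the corner, head top at (382,284), in line with both the fingertip (382,350) and the short leg (column 381). I'll push along +y.

>>> step_arm([
  [1, 0.02, 0, 0, 0, 0, 0],
  [1, 0.035, 0, 0, 0, 0, 0],
  [1, 0.045, 0, 0, 0, 0, 0],
  [1, 0.055, 0, 0, 0, 0, 0],
  [1, 0.066, 0, 0, 0, 0, 0],
  [1, 0.078, 0, 0, 0, 0, 0],
  [1, 0.09, 0, 0, 0, 0, 0],
  [1, 0.1, 0, 0, 0, 0, 0],
])

```text
time: 11.7
eef_pos: [0.6155, 0.1037, 0.0884]
ee_rot: [0.003, 0.419, 0.908, -0.001]
ft_force: [0.3, -2.3, 0.6]
finger_gap: -0.0002
```

>>> step_arm([
  [1, 0.008, 0, 0, 0, 0, 0],
  [1, 0.018, 0, 0, 0, 0, 0],
  [1, 0.028, 0, 0, 0, 0, 0],
  [1, 0.035, 0, 0, 0, 0, 0],
  [1, 0.035, 0, 0, 0, 0, 0],
])

```text
time: 12.32
eef_pos: [0.6063, 0.1149, 0.0883]
ee_rot: [0.002, 0.419, 0.908, -0.001]
ft_force: [1.1, 0.1, 0.1]
finger_gap: -0.0001
```

Run:
```python
from h import *
s,d=wrist();print(s['time'],s['eef_pos'],unit(s['eef_pos']),s['ft_force'],'along u,v',s['ft_force'][:2]@Rm)
for l in('slot_home','follower','pin_head'):
    r=arm.landmark_of(d,l); print(l,[(unit(x['point']),round(x['conf'],2)) for x in r[:2]])
cv2.imwrite('pics/j.png',cv2.resize(d['image'],(768,576))[:,:,::-1])
```

```text
12.325 [0.60626667 0.11487409 0.08826306] [ 26.1 -10. ] [1.13113522 0.06044357 0.11989334] along u,v [ 0.89817364 -0.69022057]
slot_home [(array([27.4, 23. ]), 0.61)]
follower [(array([24.2, 12.4]), 0.75)]
pin_head [(array([24.7,  9.8]), 0.82)]
```

View pics/j.png

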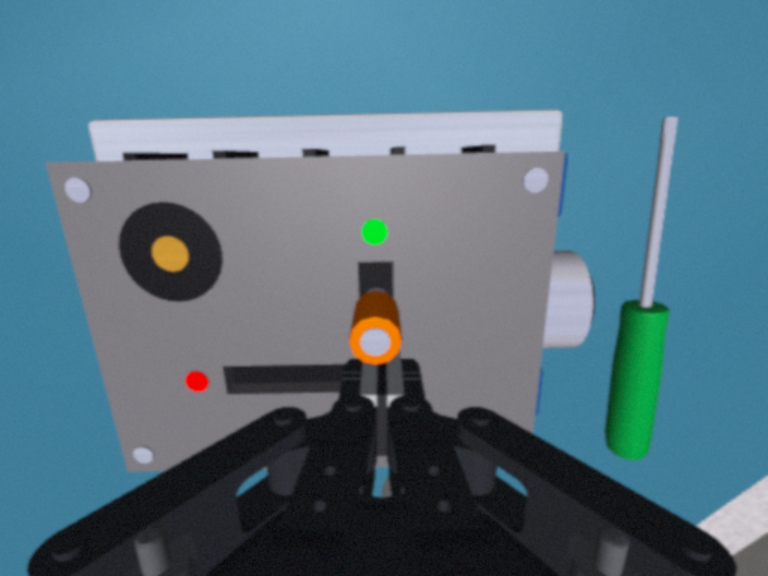

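The pin is moving well up the short leg; about 12 mm of slot still shows above it, up to row 263. I'll continue and finish in small steps.

>>> step_arm([
  [1, 0.008, 0, 0, 0, 0, 0],
  [1, 0.016, 0, 0, 0, 0, 0],
  [1, 0.022, 0, 0, 0, 0, 0],
  [1, 0.025, 0, 0, 0, 0, 0],
])

```text
time: 13.02
eef_pos: [0.5998, 0.1224, 0.0882]
ee_rot: [0.002, 0.419, 0.908, -0.001]
ft_force: [0.2, -2.7, -0.1]
finger_gap: -0.0
```

>>> step_arm([
  [1, 0.003, 0, 0, 0, 0, 0],
  [1, 0.005, 0, 0, 0, 0, 0],
])

```text
time: 13.28
eef_pos: [0.5984, 0.1239, 0.0881]
ee_rot: [0.002, 0.419, 0.908, -0.001]
ft_force: [1.4, -2.5, 0.3]
finger_gap: -0.0
```

>>> step_arm([
  [1, 0.002, 0, 0, 0, 0, 0],
  [1, 0.003, 0, 0, 0, 0, 0],
])

```text
time: 13.52
eef_pos: [0.5981, 0.1243, 0.0882]
ee_rot: [0.003, 0.419, 0.908, -0.001]
ft_force: [3.6, -5.5, -1.0]
finger_gap: 0.0002
```

>>> step_arm([
  [1, 0.002, 0, 0, 0, 0, 0],
  [1, 0.003, 0, 0, 0, 0, 0],
])

```text
time: 13.78
eef_pos: [0.5981, 0.1244, 0.0883]
ee_rot: [0.004, 0.419, 0.908, -0.002]
ft_force: [4.5, -6.5, -1.4]
finger_gap: 0.0005
```

The force rose to 8 N and motion stopped at the expected place. I'll hold briefly, back straight off, rise and check.

>>> step_arm([
  [1, 0.001, 0, 0, 0, 0, 0],
  [1, 0.001, 0, 0, 0, 0, 0],
  [1, -0.02, 0, 0, 0, 0, 0],
  [1, -0.06, 0, 0, 0, 0, 0],
  [1, -0.06, 0, -0.08, 0, 0, 0],
  [1, -0.06, 0, -0.16, 0, 0, 0],
  [1, -0.06, 0, -0.2, 0, 0, 0],
  [1, -0.06, 0, -0.2, 0, 0, 0],
])

```text
time: 14.78
eef_pos: [0.6144, 0.1066, 0.1699]
ee_rot: [0.005, 0.419, 0.908, -0.001]
ft_force: [0.4, 0.3, -0.3]
finger_gap: 0.0003
```

Run:
```python
from h import *
s,d=wrist();print(s['time'],s['eef_pos'],unit(s['eef_pos']),s['ft_force'])
for l in('slot_corner','slot_home','follower','pin_head'):
    r=arm.landmark_of(d,l); print(l,[(unit(x['point']),np.round(x['point'][2],4),round(x['conf'],2)) for x in r[:2]])
cv2.imwrite('pics/k.png',cv2.resize(d['image'],(768,576))[:,:,::-1])
t=arm.snapshot('top')
for l in('grease_jar_mid','cup_mid','screwdriver','pin_head'):
    r=arm.landmark_of(t,l); print(l,[np.round(x['point'],4) for x in r[:1]])
```

```text
14.775 [0.61444062 0.10660085 0.16993511] [ 26.9 -21.6] [ 0.41811221  0.32368818 -0.27884435]
slot_corner [(array([ 19.7, -22.8]), np.float64(0.0789), 0.97)]
slot_home [(array([27.5, 20.7]), np.float64(0.0741), 0.71)]
follower [(array([23.5, 23.1]), np.float64(0.0712), 0.63), (array([-36.1, -21.4]), np.float64(0.0782), 0.19)]
pin_head [(array([20. , 28.1]), np.float64(0.0937), 0.84)]
grease_jar_mid []
cup_mid [array([0.7212, 0.0176, 0.0334])]
screwdriver []
pin_head [array([0.5839, 0.1375, 0.0952])]
```

View pics/k.png

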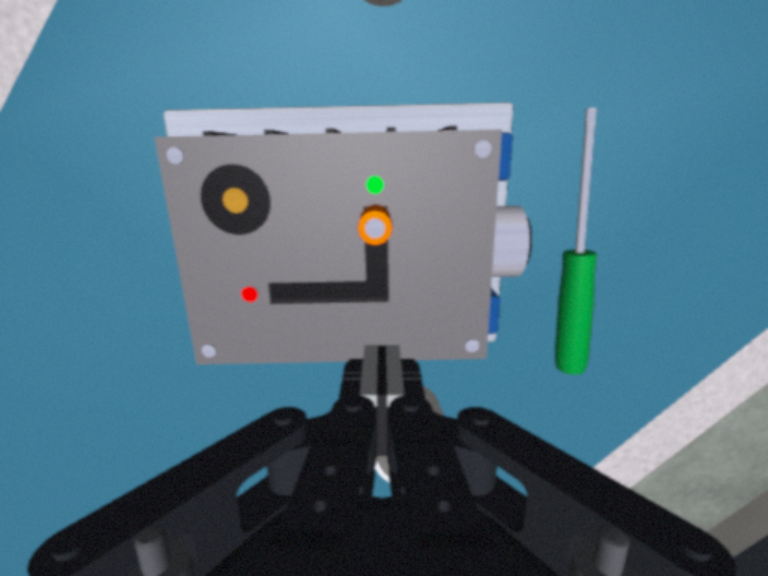

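The pin is at the top of the short leg: head top at (375,228), slot end at about row 206, green dot at (375,185). I'll do a numeric check against the dots.

Run:
```python
from h import *
s,d=wrist()
f=lambda p,z: unit(back(d,np.array([p])/1.5-.17,z)[0])
print('green',f([375,185],.075),'red',f([250,294],.075),'slot bottom',f([377,301],.075),'slot right',f([389,290],.075),'slot left',f([269,293],.075),'head',f([375,228],.1075))
t=arm.snapshot('side')
for l in('grease_jar_mid','cup_mid','screwdriver','pin_head','slot_home'):
    r=arm.landmark_of(t,l); print(l,[np.round(x['point'],4) for x in r[:1]])
```

```text
green [22.8 41.8] red [-54.4 -23. ] slot bottom [ 23.5 -27.8] slot right [ 30.9 -20.6] slot left [-42.7 -22.4] head [23.2 23.2]
grease_jar_mid [array([0.4883, 0.257 , 0.0277])]
cup_mid [array([0.7239, 0.013 , 0.0291])]
screwdriver [array([ 0.7228,  0.2103, -0.0031])]
pin_head [array([0.5825, 0.1395, 0.0977])]
slot_home [array([0.5851, 0.1376, 0.0791])]
```

```bash
python3 -c "
from plant import arm
print(arm.hand_in(), arm.get_state()['time'])"
```

```text
the job is handed in; nothing more can be done
the job is handed in; nothing more can be done
```

I pushed the pin along the long leg to the corner, then round from the other side and along the short leg to the green end. Both pushes used the shut fingertips and stopped against the slot end. I then lifted the hand clear and handed the job in at about 15 s of the 51 s allowed. The hand-in reports no verdict.

- **Pin position:** my pixel measurement puts the head at (23.2, 23.2) mm in unit coordinates, against home at (25, 23). Corrected by the slot's own edges, that is about 1 mm from home.
- **Forces:** the wrist force reached about 7 N at the corner and about 8 N at home, well under 30 N. After I backed off it read close to zero.
- **Bystanders:** the last side view puts the jar, the cup and the screwdriver within about 5 mm of where they started. That is within the networks' accuracy.
- **Checks that failed or disagreed:**
  - The last top view found the cup but missed the jar and the screwdriver.
  - One wrist-view report put the head at (20, 28) mm, about 7 mm from home. It conflicts with my pixel measurement, the other reports and the force stop, so I took it as network error.
- **Lift:** I had no direct reading of the pin's lift. The pushes were sideways, and nothing in the pictures or forces suggests the pin rose.

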